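# Seat the sample vial in the photometer

### The arm

A 6-joint arm with a two-finger parallel gripper is mounted at the origin on the work surface. World frame = base frame: x ahead of the robot, y to its left, z up, the work surface at z = 0. Lengths are in m, angles in rad, forces in N, time in s.
With the tool pointing down it reaches from about 0.25 to 0.775 m from the base axis. Payload 8.9 kg.
Tool frame: the origin (TCP) lies on the centre line of the jaws, within the pads' length; the fingertips stand 22 mm ahead of it and the grasp point (between the pads) lies 3 mm ahead of it; z points along the fingers, y is the line along which they close (so a half turn about z gives the same grasp; the last joint's range is limited). The gripper opens to 85 mm and grips with 20 to 120 N. Pads are 22 mm wide; open, the fingers measure 114 mm over their backs; the gripper's body (76 mm by 85 mm) begins 54 mm behind the grasp point. The pads swing forward as they close: fully open they stand 13 mm farther back than shut.
Start: joints at [-1.349, 0.291, -0.153, 1.127, 0, 1.431], TCP at [0.185, -0.491, 0.253] pointing down, gripper open.
Joint ranges: [-2.52, 2.52], [-0.91, 1.74], [-1.3, 1.37], [-1.96, 2.02], [-1.52, 1.47], [-3.14, 3.14]. Speed limits (rad/s): [2.22, 2.22, 2.79, 3.14, 3.14, 3.14].

### API

Orientations are given as a unit quaternion [x, y, z, w].
In Python, from plant import arm gives the robot as it stands. The module is installed in compiled form; this text tells all that it offers.
- The arm moves only by the tool send_rows, never from a script. Its argument "plan" is a list of rows, each a list of 7 numbers: the shift along the tool's x, y, z scaled (see below), then the turn, a rotation vector about the tool's x, y, z scaled (see below), then the opening, from 0 (shut) to 1 (fully open). A call has exactly 10 rows; each row shifts and turns the commanded pose from where the row before left it, along the tool's axes as they then stand; what a row does not reach is not made up. The controller multiplies each number of a shift by 100 mm and each number of a turn by 90 degrees. A row lasts 1/12 s, in which the tool goes at most 41.7 mm and 7.16 degrees, less where a joint would pass 70% of its speed; a pose out of reach is approached as far as the arm can. A call with a number of a shift or a turn outside -1 to 1 is refused whole. A call with a gripper value outside its range is refused whole. The fingers move at their own pace and stop on an object; "squeeze" is the grip in N (left out, the last holds). Time passes only in rows, so rows that do not move let the fingers close, or fill a call up. It gives the time, the measured TCP pose, the force, the opening and the grip force at its end, in the units of the state.
- arm.read_state(): the state, without advancing time (a new reading comes with each control period).
- arm.get_image(name): name is "scene" or "top" or "wrist"; returns a dict with "pixels" (480x640x3 uint8, red, green, blue), "z_map" (480x640 float32, m along the optical axis (not along the pixel's ray), 0 where there is no reading), "camera_matrix" (3x3 intrinsics, pixels), "camera_from_world" (4x4, takes a point from world to camera coordinates). Camera axes: x right, y down, z forward; pixel columns grow to the right and rows downward; lengths in m; the calibration is good to about 2 mm. A picture is of the moment at which its call begins.
- arm.finish_job(): hands the job in; it is judged then, once.
The state is a dict: "time_s": time; "qpos": joint angles; "joint_vel": joint speeds; "effort": joint torques, N m; "tcp_pos": TCP position; "tcp_rot": TCP orientation; "ft_force": force on the tool from outside, world axes, zero at the start; "torque": the same for the moment, N m; "grip_width": opening from 0.0 (shut) to 1.0 (fully open); "finger_force": force on a finger pad.
Only numpy, scipy, OpenCV 4.12 (cv2) and the standard library are available. Lean on these libraries where they do the work, as an engineer would, in place of code of your own. Each camera call takes 0.05 s, during which the arm holds its last target. There are 200 camera calls.

### The job

Press the photometer's latched cover to pop it fully open, push the sample vial inside straight down until it is fully home in its well, then push the cover shut and press it so that it latches again. Do all of it by pushing with the fingertips: do not pull the vial up, and leave the beaker, the jar and the weight where they stand.

Things in the scene. Friction and masses are not known exactly. Their poses are not given: they have to be found in the camera images.
- photometer: white bench photometer fixed to the bench, 190 x 130 x 70 mm high. Origin at bench height below the middle of the cover; x points from the cover's hinge to its free edge and on to display and keys, y along the hinge, z up. Housing from x = -60 to +130 mm, deck at z = 70; a bezel 8 mm high, 6 mm wide stands round three sides of the cover (inner faces x = 34, y = +-34 mm).
- cover (a joint): cover hinge, rad: 0 shut and latched, 1.3 fully open, -0.075 stop when pressed. Push-push latch: pressed to -0.05 or lower (3 mm at the free edge, 3 to 5 N) and let go, it springs open to 1.3 in about 1 s; pushed down again to -0.05 or lower and let go, it latches at 0 (one more press would open it). The spring resists closing all the way with 2 to 5 N.
- cover_hinge (a point): middle of the cover's hinge line, 77 mm above the bench, 33 mm to the photometer's -x from its origin, on the robot's side of the cover; axes as the photometer's.
- cover_press (a point): point on the grey cover's outer face, mid-width, 12 mm in from the free edge; moves with the cover. The cover is a hood 66 mm long (x) from the hinge, 64 wide, 20 high, 3 mm walls; shut, its flat top is 20 mm above the hinge line and this point 54 mm from the hinge. Open, it stands nearly upright, outer face to the robot's side, its top 70 mm above the hinge line.
- vial_top (a point): centre of the flat top of the vial's round black cap (26 mm diameter, 8 mm high), under the shut cover, on the photometer's middle line 44 mm from the hinge along photometer x. Fully home it is 78 mm above the bench.
- vial (a joint): how far the vial has been pushed down, m: it starts 0 to 0.003, sticking up; 0.012 = fully home on its seat. It stays where it is left; about 2.5 to 4 N moves it.
- beaker: loose glass beaker, 70 mm across, 85 mm high, standing on the bench beside the photometer; origin at the centre of its underside. To be left alone.
- jar: loose amber glass jar with a white lid, 52 mm across, 75 mm high, standing on the bench; origin at the centre of its underside. To be left alone.
- weight: loose steel knobbed weight, 44 mm across, 60 mm high, standing on the bench; origin at the centre of its underside. To be left alone.

How it is judged:
On the way, in this order (a step that is already met when the one before it is completed fails the run):
1. the latched cover is pressed down (value of joint cover below -0.025 rad), for 0.05 s.
2. the cover has popped fully open (value of joint cover above 1.1 rad), for 0.2 s.
3. the vial is pushed fully home while the cover is open (value of joint vial above 0.0105 m and value of joint cover above 0.7 rad), for 0.1 s.
4. the cover is pressed down again (value of joint cover below -0.025 rad), for 0.05 s.
At the end, for the whole second after the job is handed in: The cover is shut and latched by itself (within 0.03 rad of its latched position, at rest), the vial is within 1.5 mm of fully home, and the beaker, jar and weight stand within 20 mm of where they were (value of joint cover between -0.03 and 0.03 rad and velocity of joint cover between -0.05 and 0.05 rad/s and value of joint vial above 0.0105 m and distance of each of beaker, jar, weight from where it was at the start of the episode below 0.02 m); the robot touches nothing.
It fails at once if the vial is pulled up out of its well (value of joint vial below -0.004 m).
It fails at once if the beaker is lifted or shifted (distance of beaker from where it was at the start of the episode above 0.02 m).
It fails at once if the jar is lifted or shifted (distance of jar from where it was at the start of the episode above 0.02 m).
It fails at once if the weight is lifted or shifted (distance of weight from where it was at the start of the episode above 0.02 m).
It also fails if it takes over 51 s, if anything falls off the work surface, if the arm or the gripper's body presses on something with over 40 N, if the wrist force passes 120 N, or if a joint passes its speed limit or range.

## Working session

There is one attempt and no reset: what is moved stays moved. The work goes in short steps, Python scripts to look and compute and a tool call to move; the robot and the scene stay as the last step left them, time stands still between calls to the robot, and variables do not carry over. Pictures are saved under pics/ and viewed, at most 10 in all, crops included, and the job is handed in when it is done.

Besides the shell and the picture viewer there is one more tool, called after "Request:" as a command line: name --pt "numbers of a row" for each row, then --argument value for the rest. send_rows: Moves the arm, as the interface text tells. Shifts and turns lie within -1 to 1; 1 stands for 100 mm of shift or 90 degrees of turn. Its arguments: {"type":"object","properties":{"plan":{"type":"array","items":{"type":"array","items":{"type":"number","minimum":-1,"maximum":1}}},"squeeze":{"type":"number"}},"required":["plan"]}

```bash
mkdir -p pics; cat > h.py <<'E'
import numpy as np,cv2
from plant import arm
def snap(n,f):
    im=arm.get_image(n); np.savez('/tmp/'+f,**im); cv2.imwrite('pics/'+f+'.png',im['pixels'][...,::-1]); return im
def pt(f,u,v,z=None):
    im=np.load('/tmp/'+f+'.npz'); K=im['camera_matrix'];T=np.linalg.inv(im['camera_from_world'])
    r=np.linalg.inv(K)@[u,v,1]
    if z is None:
        d=im['z_map'][int(v)-1:int(v)+2,int(u)-1:int(u)+2]; s=np.median(d)
    else: s=(z-T[2,3])/(T[:3,:3]@r)[2]
    return T[:3,:3]@(r*s)+T[:3,3]
E
python3 - <<'E'
from h import *
s=arm.read_state();print(s)
snap('top','top0');snap('scene','scene0')
E
```

```text
{'time_s': 0.0, 'qpos': array([-1.34929336e+00,  2.91270363e-01, -1.54071911e-01,  1.12669847e+00,
       -2.97931936e-05,  1.43148086e+00]), 'joint_vel': array([ 0.00066932, -0.00073456, -0.00111276, -0.0007865 , -0.00117877,
        0.00021146]), 'effort': array([ 9.27729234e-04, -5.37145472e+01,  3.31369936e+01,  1.58933405e-02,
       -1.87666719e-04,  8.73712537e-06]), 'tcp_pos': array([ 0.1852488 , -0.49082279,  0.25275774]), 'tcp_rot': array([ 9.83770156e-01,  1.79432139e-01, -4.04457518e-05, -6.21072483e-04]), 'ft_force': array([-0.63022581, -0.30752464,  0.87082563]), 'torque': array([ 0.06003016,  0.06174224, -0.02818022]), 'finger_force': 0.0, 'grip_width': 1.0033871236050758}
```

View pics/top0.png

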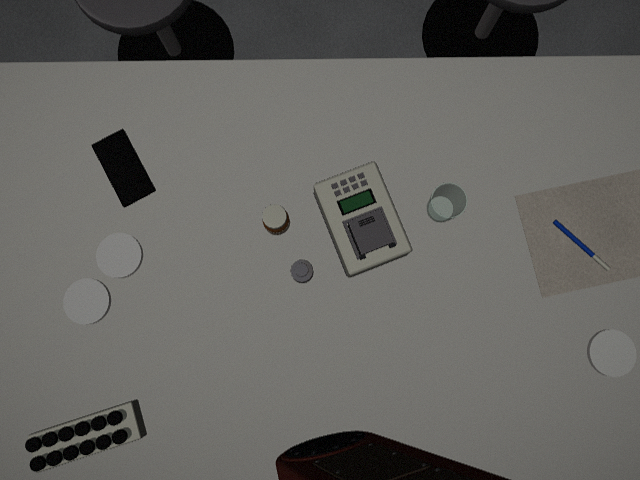

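View pics/scene0.png

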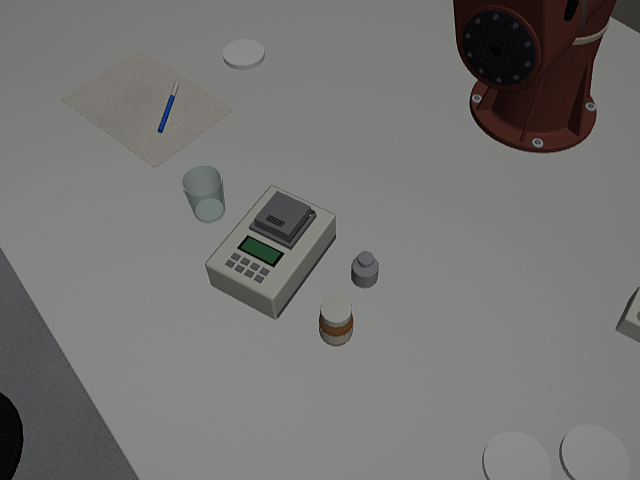

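The top view shows the photometer at about (362,218), with its cover near (370,231) and the hinge on the robot's side. The jar is at (276,218), the weight at (302,271) and the beaker at (445,203). I'll enlarge the crop.

```bash
python3 - <<'E'
from h import *
im=np.load('/tmp/top0.npz')
c=im['pixels'][150:285,300:480,::-1]
cv2.imwrite('pics/crop.png',cv2.resize(c,None,fx=4.4,fy=4.4,interpolation=cv2.INTER_CUBIC))
for n,u,v,z in [('nl',349,275,.07),('nr',410,251,.07),('fl',315,184,.07),('fr',376,163,.07),('weight',302,270,.06),('jar',275,216,.075),('beakerbot',440,209,0)]:
    print(n,pt('top0',u,v,z),pt('top0',u,v))
E
```

```text
nl [0.51089833 0.00476917 0.07      ] [0.51293364 0.00345477 0.04505611]
nr [ 0.55481167 -0.11076279  0.07      ] [ 0.55522369 -0.1112989   0.06661751]
fl [0.68590644 0.06657272 0.07      ] [0.68565621 0.06656868 0.07103461]
fr [ 0.72607171 -0.05125508  0.07      ] [ 0.72680594 -0.05152912  0.067365  ]
weight [0.52212034 0.09279948 0.06      ] [0.52212345 0.09280043 0.05996575]
jar [0.62353927 0.14273207 0.075     ] [0.62327235 0.14262566 0.07643816]
beakerbot [ 0.64822981 -0.18551966  0.        ] [ 0.64685446 -0.18401434  0.0070578 ]
```

View pics/crop.png

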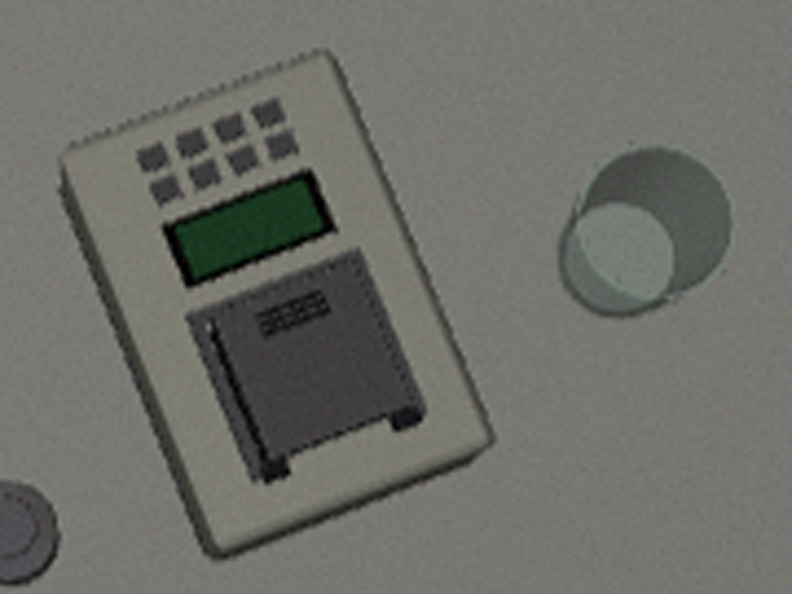

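The crop shows the hinge lugs at crop (272,468) and (406,418), and the deck corners at (215,550), (490,440), (328,52) and (62,155). I'll refine the pose with a depth fit.

```bash
cat >> h.py <<'E'
def cloud(f):
    im=np.load('/tmp/'+f+'.npz'); K=im['camera_matrix'];T=np.linalg.inv(im['camera_from_world'])
    v,u=np.mgrid[:480,:640]; z=im['z_map']; p=np.stack([(u-K[0,2])/K[0,0]*z,(v-K[1,2])/K[1,1]*z,z],-1)
    p=p.reshape(-1,3)@T[:3,:3].T+T[:3,3]; return p[(z>0).ravel()]
E
python3 - <<'E'
from h import *
for f in('top0','scene0'):
    p=cloud(f); m=(p[:,0]>.48)&(p[:,0]<.76)&(p[:,1]>-.14)&(p[:,1]<.085)
    m&=~(np.hypot(p[:,0]-.522,p[:,1]-.093)<.035)
    p=p[m]
    for lo,hi in((.055,.12),(.09,.12)):
        q=p[(p[:,2]>lo)&(p[:,2]<hi)]
        print(f,lo,len(q),np.median(q[:,2]),cv2.minAreaRect((q[:,:2]*1000).astype(np.float32)))
# model check: project known points
def rep(o,a):
    im=np.load('/tmp/top0.npz')
# corners method
c=np.array([[215,550],[491,440],[328,50],[62,153]])/4.4+[300,150]
w=np.array([pt('top0',*x,.07)[:2] for x in c]);mod=np.array([[-.06,.065],[-.06,-.065],[.13,-.065],[.13,.065]])
print(w,[np.linalg.norm(w[i]-w[(i+1)%4]) for i in range(4)])
A=w-w.mean(0);B=mod-mod.mean(0);a=np.arctan2((B[:,0]*A[:,1]-B[:,1]*A[:,0]).sum(),(A*B).sum());R=np.array([[np.cos(a),-np.sin(a)],[np.sin(a),np.cos(a)]])
print(np.degrees(a),w.mean(0)-R@mod.mean(0))
for l in((272,468),(406,418)):print('lug',pt('top0',l[0]/4.4+300,l[1]/4.4+150,.08))
E
```

```text
top0 0.055 6730 0.07287338120861986 ((622.1343994140625, -22.2689208984375), (190.79812622070312, 130.63626098632812), 20.832813262939453)
top0 0.09 1255 0.09872066979498717 ((589.1276245117188, -34.8277473449707), (66.61978149414062, 64.58831024169922), 20.84209442138672)
scene0 0.055 8290 0.07152392999004098 ((619.7926025390625, -17.016624450683594), (191.4506072998047, 130.20912170410156), 21.051164627075195)
scene0 0.09 1462 0.09767824010683779 ((586.9189453125, -30.202842712402344), (68.75865936279297, 65.53057861328125), 20.039653778076172)
[[ 0.51090109  0.00502394]
 [ 0.55667274 -0.1138203 ]
 [ 0.72935088 -0.04853818]
 [ 0.68440924  0.06832744]] [np.float64(0.12735383150963328), np.float64(0.1846063214125009), np.float64(0.12520912184179742), np.float64(0.18469545659188752)]
20.59113519601396 [ 0.5875695  -0.03456116]
lug [ 0.54451801 -0.01920117  0.08      ]
lug [ 0.5652238 -0.0764957  0.08     ]
```

Yaw is about 20.8°, which already matches the tool's x axis (20.7°). The origin is near (0.588, -0.032). I'll move above the cover with the gripper shut.

Request:
send_rows --pt "0.28 -0.143 0 0 0 0 0" --pt "0.28 -0.143 0 0 0 0 0" --pt "0.28 -0.143 0 0 0 0 0" --pt "0.28 -0.143 0 0 0 0 0" --pt "0.28 -0.143 0 0 0 0 0" --pt "0.28 -0.143 0 0 0 0 0" --pt "0.28 -0.143 0 0 0 0 0" --pt "0.28 -0.143 0 0 0 0 0" --pt "0.28 -0.143 0 0 0 0 0" --pt "0.28 -0.143 0 0 0 0 0" --squeeze 20

```text
time_s: 0.93
tcp_pos: [0.3975, -0.2571, 0.2532]
tcp_rot: [0.984, 0.179, -0.0, -0.0]
ft_force: [0.8, -0.3, 0.5]
grip_width: 0.004
finger_force: 0.0
```

Request:
send_rows --pt "0.28 -0.143 0 0 0 0 0" --pt "0.28 -0.143 0 0 0 0 0" --pt "0.28 -0.143 0 0 0 0 0" --pt "0.28 -0.143 0 0 0 0 0" --pt "0.28 -0.143 0 0 0 0 0" --pt "0.28 -0.143 0 0 0 0 0" --pt "0.28 -0.143 0 0 0 0 0" --pt "0.28 -0.143 0 0 0 0 0" --pt "0.28 -0.143 0 0 0 0 0" --pt "0.28 -0.143 0 0 0 0 0"

```text
time_s: 1.77
tcp_pos: [0.609, -0.0245, 0.2529]
tcp_rot: [0.984, 0.18, -0.0, -0.0]
ft_force: [0.9, -0.9, -0.8]
grip_width: -0.003
finger_force: 0.0
```

```bash
cat >> h.py <<'E'
from scipy.spatial.transform import Rotation as R
YAW=np.radians(20.85)
def rel(o=(.588,-.032)):
    s=arm.read_state(); a=np.array([np.cos(YAW),np.sin(YAW)]);b=np.array([-a[1],a[0]]);d=s['tcp_pos'][:2]-o
    M=R.from_quat(s['tcp_rot']).as_matrix()
    print('t %.2f photo x %.1f y %.1f z %.1f mm yaw %.2f tilt %.4f,%.4f F %s w %.2f'%(s['time_s'],d@a*1e3,d@b*1e3,s['tcp_pos'][2]*1e3,np.degrees(np.arctan2(M[1,0],M[0,0])),M[0,2],M[1,2],s['ft_force'].round(2),s['grip_width']))
E
python3 - <<'E'
from h import *
rel(); snap('wrist','w1')
p=cloud('w1'); print(p.min(0),p.max(0))
for lo,hi in((.055,.12),(.09,.12)):
    m=(np.hypot(p[:,0]-.588,p[:,1]+.032)<(.2 if lo<.06 else .07))&(p[:,2]>lo)&(p[:,2]<hi)
    m&=(p[:,1]>-.14)&(p[:,1]<.085)
    m&=~(np.hypot(p[:,0]-.522,p[:,1]-.093)<.035)
    q=p[m]; print(len(q),np.median(q[:,2]),cv2.minAreaRect((q[:,:2]*1000).astype(np.float32)))
E
```

```text
t 1.77 photo x 22.3 y -0.4 z 252.9 mm yaw 20.68 tilt -0.0007,0.0001 F [ 0.92 -0.87 -0.79] w -0.00
[ 0.16250061 -0.49773452 -0.00456357] [0.84596684 0.26603679 0.31805076]
42598 0.0698480793018065 ((621.422607421875, -19.406600952148438), (188.81358337402344, 130.46151733398438), 20.971410751342773)
8009 0.09628398837012525 ((588.2982177734375, -32.040382385253906), (66.39949798583984, 64.19245910644531), 20.891080856323242)
```

View pics/w1.png

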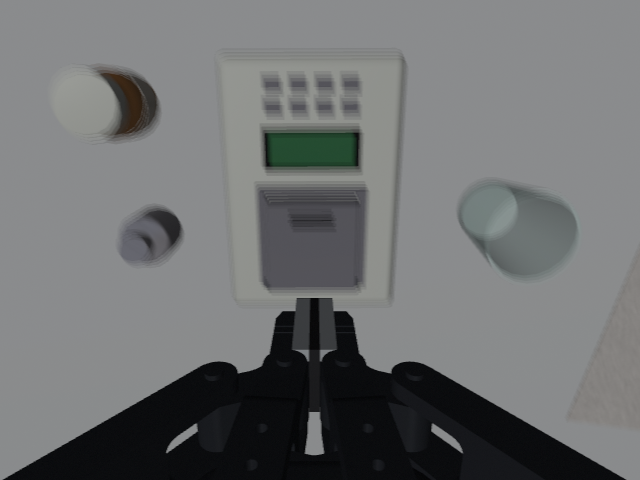

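The wrist view has the cover centred at pixel (313,240), directly ahead of the fingers, and its depth gives an origin of (0.5883, -0.0320), which agrees with the estimate. Descending now.

Request:
send_rows --pt "0 0 0.2 0 0 0 0" --pt "0 0 0.2 0 0 0 0" --pt "0 0 0.2 0 0 0 0" --pt "0 0 0.2 0 0 0 0" --pt "0 0 0.2 0 0 0 0" --pt "0 0 0.16 0 0 0 0" --pt "0 0 0.1 0 0 0 0" --pt "0 0 0.05 0 0 0 0" --pt "0 0 0 0 0 0 0" --pt "0 0 0 0 0 0 0"

```text
time_s: 2.65
tcp_pos: [0.6086, -0.026, 0.1228]
tcp_rot: [0.984, 0.179, 0.0, 0.0]
ft_force: [0.9, -0.1, 0.8]
grip_width: -0.002
finger_force: 0.0
```

Request:
send_rows --pt "0 0 0.01 0 0 0 0" --pt "0 0 0.01 0 0 0 0" --pt "0 0 0.01 0 0 0 0" --pt "0 0 0 0 0 0 0" --pt "0 0 0 0 0 0 0" --pt "0 0 0 0 0 0 0" --pt "0 0 0 0 0 0 0" --pt "0 0 0 0 0 0 0" --pt "0 0 0 0 0 0 0" --pt "0 0 0 0 0 0 0"

```text
time_s: 3.48
tcp_pos: [0.6083, -0.0259, 0.1193]
tcp_rot: [0.984, 0.179, 0.0, -0.0]
ft_force: [0.2, 0.3, 0.9]
grip_width: -0.001
finger_force: 0.0
```

Request:
send_rows --pt "0 0 0.01 0 0 0 0" --pt "0 0 0.01 0 0 0 0" --pt "0 0 0 0 0 0 0" --pt "0 0 0 0 0 0 0" --pt "0 0 0 0 0 0 0" --pt "0 0 0 0 0 0 0" --pt "0 0 0 0 0 0 0" --pt "0 0 0 0 0 0 0" --pt "0 0 0 0 0 0 0" --pt "0 0 0 0 0 0 0"

```text
time_s: 4.32
tcp_pos: [0.6089, -0.0258, 0.1177]
tcp_rot: [0.984, 0.179, 0.001, -0.0]
ft_force: [1.8, 2.7, 4.8]
grip_width: 0.002
finger_force: 2.6
```

Request:
send_rows --pt "0 0 0.01 0 0 0 0" --pt "0 0 0.01 0 0 0 0" --pt "0 0 0.005 0 0 0 0" --pt "0 0 0 0 0 0 0" --pt "0 0 0 0 0 0 0" --pt "0 0 0 0 0 0 0" --pt "0 0 0 0 0 0 0" --pt "0 0 0 0 0 0 0" --pt "0 0 0 0 0 0 0" --pt "0 0 0 0 0 0 0"

```text
time_s: 5.15
tcp_pos: [0.6095, -0.0256, 0.1155]
tcp_rot: [0.984, 0.18, 0.001, -0.0]
ft_force: [3.5, 3.5, 4.8]
grip_width: 0.003
finger_force: 3.0
```

Request:
send_rows --pt "0 0 0.01 0 0 0 0" --pt "0 0 0.005 0 0 0 0" --pt "0 0 0 0 0 0 0" --pt "0 0 -0.35 0 0 0 0" --pt "0 0 -0.35 0 0 0 0" --pt "0 0 -0.35 0 0 0 0" --pt "0 0 0 0 0 0 0" --pt "0 0 0 0 0 0 0" --pt "0 0 0 0 0 0 0" --pt "0 0 0 0 0 0 0"

```text
time_s: 5.98
tcp_pos: [0.6073, -0.0259, 0.2167]
tcp_rot: [0.984, 0.179, -0.001, -0.0]
ft_force: [0.3, -0.6, -0.3]
grip_width: -0.002
finger_force: 0.0
```

```bash
python3 - <<'E'
from h import *
rel((.5883,-.032)); snap('wrist','w2')
p=cloud('w2'); 
a=np.array([np.cos(YAW),np.sin(YAW)]);b=np.array([-a[1],a[0]]);d=p[:,:2]-[.5883,-.032]
x=d@a*1e3;y=d@b*1e3;z=p[:,2]*1e3
m=(abs(y)<30)&(abs(x)<60)&(z>110)&(z<155);print('cover',m.sum(),x[m].min() if m.any() else 0,x[m].max() if m.any() else 0,z[m].max() if m.any() else 0)
E
```

```text
t 5.98 photo x 20.0 y -1.1 z 216.7 mm yaw 20.67 tilt -0.0028,0.0002 F [ 0.32 -0.56 -0.3 ] w -0.00
cover 2941 -33.72917629672295 5.32599415185833 142.3452257867031
```

View pics/w2.png

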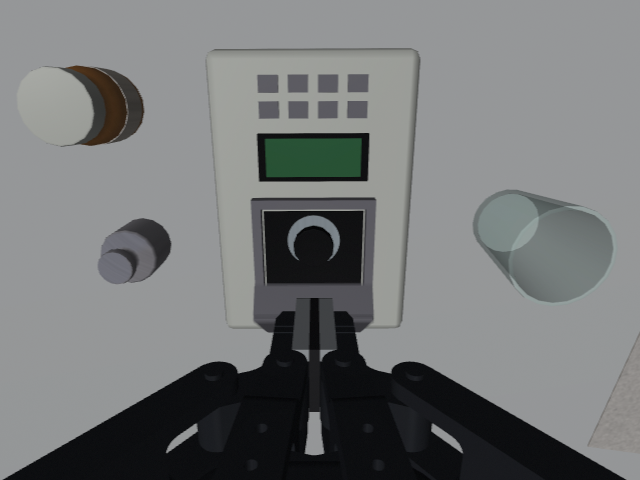

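The cover has popped open and stands upright, with its edge at about (314,300). The black vial cap shows at about (314,245). I'll move over the cap and down to just above it.

Request:
send_rows --pt "-0.05 -0.01 0 0 0 0 0" --pt "0 0 0.2 0 0 0 0" --pt "0 0 0.2 0 0 0 0" --pt "0 0 0.2 0 0 0 0" --pt "0 0 0.2 0 0 0 0" --pt "0 0 0.15 0 0 0 0" --pt "0 0 0.07 0 0 0 0" --pt "0 0 0 0 0 0 0" --pt "0 0 0 0 0 0 0" --pt "0 0 0 0 0 0 0"

```text
time_s: 6.87
tcp_pos: [0.6038, -0.0269, 0.1172]
tcp_rot: [0.984, 0.179, 0.001, 0.0]
ft_force: [0.2, 0.8, 1.0]
grip_width: 0.001
finger_force: 0.0
```

```bash
python3 - <<'E'
from h import *
rel((.5883,-.032)); print(pt('w2',314,246,.088)); snap('scene','s2')
im=np.load('/tmp/s2.npz')['pixels'][130:290,190:390,::-1]
cv2.imwrite('pics/s2c.png',cv2.resize(im,None,fx=3.7,fy=3.7,interpolation=cv2.INTER_CUBIC))
E
```

```text
t 6.87 photo x 16.3 y -0.7 z 117.2 mm yaw 20.67 tilt 0.0012,-0.0002 F [0.19 0.85 1.01] w 0.00
[ 0.60002881 -0.02776224  0.088     ]
```

View pics/s2c.png

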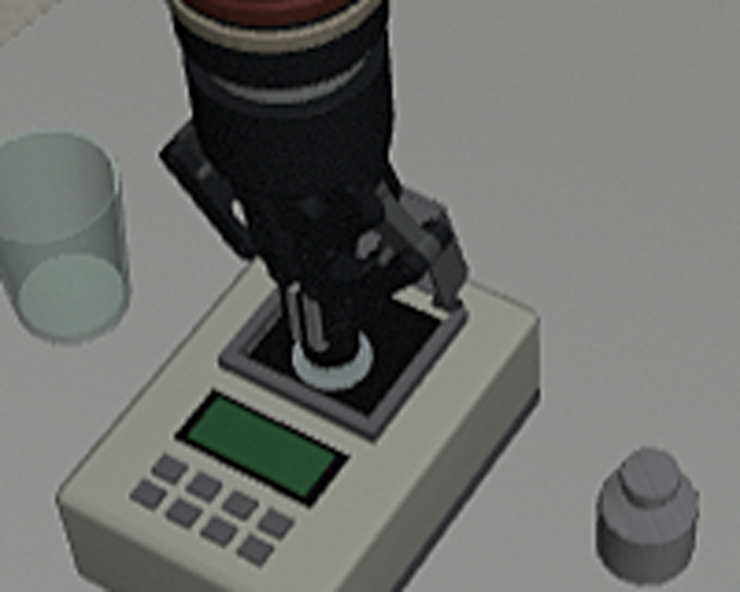

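The fingers stand right over the cap at about (328,345), and the cover is open behind them. I'll push down gradually.

Request:
send_rows --pt "-0.02 0 0.02 0 0 0 0" --pt "0 0 0.02 0 0 0 0" --pt "0 0 0.02 0 0 0 0" --pt "0 0 0.02 0 0 0 0" --pt "0 0 0.02 0 0 0 0" --pt "0 0 0.02 0 0 0 0" --pt "0 0 0.01 0 0 0 0" --pt "0 0 0 0 0 0 0" --pt "0 0 0 0 0 0 0" --pt "0 0 0 0 0 0 0"

```text
time_s: 7.75
tcp_pos: [0.6013, -0.0274, 0.1032]
tcp_rot: [0.984, 0.179, -0.0, -0.0]
ft_force: [0.5, -0.2, -0.1]
grip_width: -0.001
finger_force: 0.0
```

Request:
send_rows --pt "0 0 0.01 0 0 0 0" --pt "0 0 0.01 0 0 0 0" --pt "0 0 0.01 0 0 0 0" --pt "0 0 0 0 0 0 0" --pt "0 0 0 0 0 0 0" --pt "0 0 0 0 0 0 0" --pt "0 0 0 0 0 0 0" --pt "0 0 0 0 0 0 0" --pt "0 0 0 0 0 0 0" --pt "0 0 0 0 0 0 0"

```text
time_s: 8.58
tcp_pos: [0.6014, -0.0275, 0.1003]
tcp_rot: [0.984, 0.179, 0.0, 0.0]
ft_force: [-0.5, 0.2, 0.1]
grip_width: -0.002
finger_force: 0.0
```

Request:
send_rows --pt "0 0 0.01 0 0 0 0" --pt "0 0 0.01 0 0 0 0" --pt "0 0 0 0 0 0 0" --pt "0 0 0 0 0 0 0" --pt "0 0 0 0 0 0 0" --pt "0 0 0 0 0 0 0" --pt "0 0 0 0 0 0 0" --pt "0 0 0 0 0 0 0" --pt "0 0 0 0 0 0 0" --pt "0 0 0 0 0 0 0"

```text
time_s: 9.42
tcp_pos: [0.6016, -0.0275, 0.1]
tcp_rot: [0.984, 0.179, 0.001, 0.0]
ft_force: [-5.8, 0.6, 17.7]
grip_width: -0.002
finger_force: 8.5
```

There is a firm stop at TCP z = 0.100, so the tip is at 78 mm, the vial's home height. I'll lift and check.

Request:
send_rows --pt "0 0 -0.1 0 0 0 0" --pt "0 0 -0.25 0 0 0 0" --pt "0 0 -0.35 0 0 0 0" --pt "0 0 -0.3 0 0 0 0" --pt "0 0 0 0 0 0 0" --pt "0 0 0 0 0 0 0" --pt "0 0 0 0 0 0 0" --pt "0 0 0 0 0 0 0" --pt "0 0 0 0 0 0 0" --pt "0 0 0 0 0 0 0"

```text
time_s: 10.25
tcp_pos: [0.6009, -0.0274, 0.1973]
tcp_rot: [0.984, 0.179, -0.001, -0.0]
ft_force: [-0.3, 0.2, -0.6]
grip_width: -0.003
finger_force: 0.0
```

```bash
python3 - <<'E'
from h import *
rel((.5883,-.032)); snap('wrist','w3');snap('scene','s3')
a=np.array([np.cos(YAW),np.sin(YAW)]);b=np.array([-a[1],a[0]])
for f in('w2','w3','s3'):
    p=cloud(f); d=p[:,:2]-[.5883,-.032]
    x=d@a*1e3;y=d@b*1e3;z=p[:,2]*1e3
    m=(np.hypot(x-11,y)<10)&(z<110)&(z>60);q=z[m];print(f,'cap z',len(q),np.percentile(q,[10,50,90]).round(1))
    m=(abs(x-40)<2)&(abs(y)<30)&(z<110);print(' deck/bezel',np.median(z[m]))
    m=(abs(y)<30)&(x<10)&(x>-60)&(z>100)&(z<155);print(' cover',np.percentile(x[m],[2,98]),np.percentile(z[m],[2,98]))
A=np.load('/tmp/w2.npz')['pixels'];B=np.load('/tmp/w3.npz')['pixels']
cv2.imwrite('pics/w3c.png',cv2.resize(np.hstack([A[180:330,240:390],B[180:330,240:390]]),None,fx=2.6,fy=2.6)[...,::-1])
E
```

```text
t 10.25 photo x 13.4 y -0.2 z 197.3 mm yaw 20.67 tilt -0.0018,0.0003 F [-0.27  0.17 -0.59] w -0.00
w2 cap z 736 [85.8 86.6 87.5]
 deck/bezel 71.92316331650383
 cover [-25.62798172   4.41293839] [121.92442055 141.26234876]
w3 cap z 798 [76.3 77.2 78.1]
 deck/bezel 72.62478720929971
 cover [-32.39433837 -15.71672431] [102.42808    143.89002227]
s3 cap z 94 [77.  78.9 80.6]
 deck/bezel 72.38778667884571
 cover [-36.57883886 -16.34876773] [103.25157716 147.77763693]
```

View pics/w3c.png

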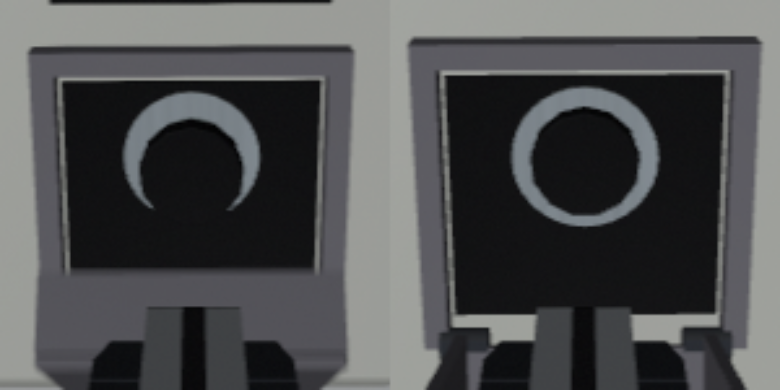

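The vial is home: the cap dropped from 86.6 to 77.2 mm, and its rim is now a full ring centred at crop (585,157). The cover stands fully open. Next I'll work out the closing arc.

```bash
python3 - <<'E'
import numpy as np
t=np.r_[1.3,np.linspace(1.3,0.05,20)]
a=np.interp(t,[0,1.3],[54,46])
P=np.c_[a*np.cos(t)-20*np.sin(t)-44,a*np.sin(t)+20*np.cos(t)+99]
print(P[[0,10,-1]].round(1));d=np.diff(P,axis=0)
for k in d: print((k[0]/100).round(3),(-k[1]/100).round(3))
E
```

```text
[[-51.  148.7]
 [-19.3 146.5]
 [  8.6 121.7]]
0.0 -0.0
0.034 -0.007
0.035 -0.005
0.035 -0.003
0.036 -0.0
0.036 0.002
0.036 0.005
0.036 0.007
0.035 0.01
0.035 0.012
0.034 0.015
0.033 0.017
0.032 0.02
0.031 0.022
0.029 0.024
0.028 0.026
0.026 0.028
0.024 0.03
0.022 0.032
0.02 0.034
```

Request:
send_rows --pt "-0.2 0 0 0 0 0 0" --pt "-0.25 0 0 0 0 0 0" --pt "-0.25 0 0 0 0 0 0" --pt "-0.18 0 0 0 0 0 0" --pt "0 0 0.2 0 0 0 0" --pt "0 0 0.2 0 0 0 0" --pt "0 0 0.08 0 0 0 0" --pt "0 0 0 0 0 0 0" --pt "0 0 0 0 0 0 0" --pt "0 0 0 0 0 0 0"

```text
time_s: 11.18
tcp_pos: [0.5197, -0.0586, 0.151]
tcp_rot: [0.984, 0.18, 0.0, 0.0]
ft_force: [-0.2, -1.1, -0.5]
grip_width: 0.001
finger_force: 0.0
```

```bash
python3 -c "
from h import *
rel((.5883,-.032))"
```

```text
t 11.18 photo x -73.5 y -0.4 z 151.0 mm yaw 20.68 tilt 0.0008,-0.0002 F [-0.16 -1.11 -0.53] w 0.00
```

Request:
send_rows --pt "0.08 0 0.01 0 0 0 0" --pt "0.08 0 0.01 0 0 0 0" --pt "0.065 0 0 0 0 0 0" --pt "0.034 0 -0.007 0 0 0 0" --pt "0.035 0 -0.005 0 0 0 0" --pt "0.035 0 -0.003 0 0 0 0" --pt "0.036 0 0 0 0 0 0" --pt "0.036 0 0.002 0 0 0 0" --pt "0.036 0 0.005 0 0 0 0" --pt "0.036 0 0.007 0 0 0 0"

```text
time_s: 12.02
tcp_pos: [0.5634, -0.0417, 0.1483]
tcp_rot: [0.984, 0.179, -0.0, -0.0]
ft_force: [-3.0, -1.1, 0.3]
grip_width: 0.002
finger_force: 1.3
```

```bash
python3 - <<'E'
from h import *
rel((.5883,-.032)); snap('scene','s4')
im=np.load('/tmp/s4.npz')['pixels'][130:290,190:390,::-1]
cv2.imwrite('pics/s4c.png',cv2.resize(im,None,fx=3.7,fy=3.7,interpolation=cv2.INTER_CUBIC))
E
```

```text
t 12.02 photo x -26.7 y -0.2 z 148.3 mm yaw 20.67 tilt -0.0004,0.0001 F [-2.97 -1.11  0.29] w 0.00
```

View pics/s4c.png

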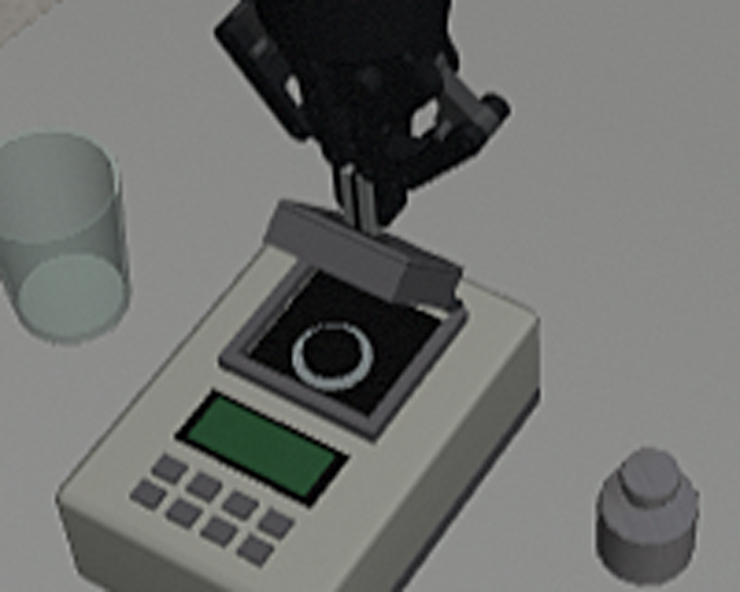

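The fingers push the cover's outer face near (360,225). The cover is about half closed and the force is 3 N. Continuing along the arc.

Request:
send_rows --pt "0.035 0 0.01 0 0 0 0" --pt "0.035 0 0.012 0 0 0 0" --pt "0.034 0 0.015 0 0 0 0" --pt "0.033 0 0.017 0 0 0 0" --pt "0.032 0 0.02 0 0 0 0" --pt "0.031 0 0.022 0 0 0 0" --pt "0.029 0 0.024 0 0 0 0" --pt "0.028 0 0.026 0 0 0 0" --pt "0.026 0 0.028 0 0 0 0" --pt "0.024 0 0.03 0 0 0 0"

```text
time_s: 12.9
tcp_pos: [0.5925, -0.0309, 0.1279]
tcp_rot: [0.984, 0.179, 0.0, 0.0]
ft_force: [-2.8, -1.5, 3.3]
grip_width: 0.005
finger_force: 1.9
```

Request:
send_rows --pt "0.022 0 0.032 0 0 0 0" --pt "0.02 0 0.034 0 0 0 0" --pt "0 0 0.01 0 0 0 0" --pt "0 0 0.01 0 0 0 0" --pt "0 0 0.01 0 0 0 0" --pt "0 0 0 0 0 0 0" --pt "0 0 0 0 0 0 0" --pt "0 0 0 0 0 0 0" --pt "0 0 0 0 0 0 0" --pt "0 0 0 0 0 0 0"

```text
time_s: 13.73
tcp_pos: [0.5971, -0.0292, 0.119]
tcp_rot: [0.984, 0.18, 0.001, -0.0]
ft_force: [0.7, 1.0, 5.4]
grip_width: 0.0
finger_force: 2.5
```

```bash
python3 -c "
from h import *
rel((.5883,-.032))"
```

```text
t 13.73 photo x 9.2 y -0.5 z 119.0 mm yaw 20.69 tilt 0.0024,0.0006 F [0.72 1.04 5.36] w 0.00
```

Request:
send_rows --pt "0 0 0.01 0 0 0 0" --pt "0 0 0.01 0 0 0 0" --pt "0 0 0.01 0 0 0 0" --pt "0 0 0.005 0 0 0 0" --pt "0 0 0 0 0 0 0" --pt "0 0 0 0 0 0 0" --pt "0 0 0 0 0 0 0" --pt "0 0 0 0 0 0 0" --pt "0 0 0 0 0 0 0" --pt "0 0 0 0 0 0 0"

```text
time_s: 14.57
tcp_pos: [0.5983, -0.0288, 0.1162]
tcp_rot: [0.984, 0.18, 0.003, -0.0]
ft_force: [1.8, 3.8, 7.1]
grip_width: 0.003
finger_force: 4.1
```

Request:
send_rows --pt "0 0 0.01 0 0 0 0" --pt "0 0 0.01 0 0 0 0" --pt "0 0 0 0 0 0 0" --pt "0 0 0 0 0 0 0" --pt "0 0 0 0 0 0 0" --pt "0 0 0 0 0 0 0" --pt "0 0 0 0 0 0 0" --pt "0 0 0 0 0 0 0" --pt "0 0 0 0 0 0 0" --pt "0 0 0 0 0 0 0"

```text
time_s: 15.4
tcp_pos: [0.5985, -0.0288, 0.1156]
tcp_rot: [0.984, 0.18, 0.003, -0.0]
ft_force: [-2.4, 4.7, 21.8]
grip_width: 0.001
finger_force: 10.9
```

The stop is reached, with force rising to 22 N. Lifting straight up.

Request:
send_rows --pt "0 0 -0.1 0 0 0 0" --pt "0 0 -0.3 0 0 0 0" --pt "0 0 -0.35 0 0 0 0" --pt "0 0 -0.35 0 0 0 0" --pt "0 0 0 0 0 0 0" --pt "0 0 0 0 0 0 0" --pt "0 0 0 0 0 0 0" --pt "0 0 0 0 0 0 0" --pt "0 0 0 0 0 0 0" --pt "0 0 0 0 0 0 0"

```text
time_s: 16.23
tcp_pos: [0.5955, -0.0294, 0.2217]
tcp_rot: [0.984, 0.179, -0.001, -0.0]
ft_force: [0.7, -0.7, -0.3]
grip_width: 0.001
finger_force: 0.0
```

```bash
python3 - <<'E'
from h import *
rel((.5883,-.032)); snap('scene','s5')
im=np.load('/tmp/s5.npz')['pixels'][130:360,160:400,::-1]
cv2.imwrite('pics/s5c.png',cv2.resize(im,None,fx=2.5,fy=2.5,interpolation=cv2.INTER_CUBIC))
E
```

```text
t 16.23 photo x 7.6 y -0.1 z 221.7 mm yaw 20.67 tilt -0.0019,0.0004 F [ 0.75 -0.7  -0.27] w 0.00
```

View pics/s5c.png

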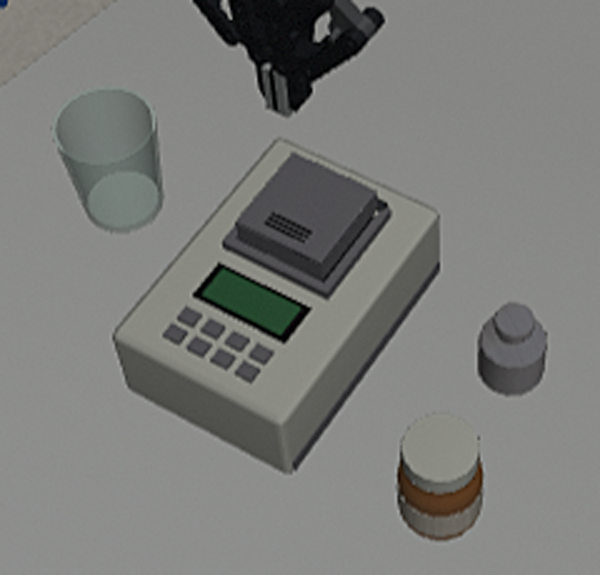

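The cover is shut and latched at about (310,210) in the crop. The fingers are clear, and the beaker, jar and weight stand where they were.

```bash
python3 -c "
from plant import arm
print(arm.finish_job())"
```

```text
the job is handed in; nothing more can be done
None
```

I handed the job in at about 16 s: the cover popped open, the vial was pushed down to its stop, and the cover is shut and latched again, with the beaker, jar and weight left where they stood; no verdict came back.

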